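# Clamp the frame and hold the assembly square in its corner

### The job

First swing the hold-down clamp of the jig fully down onto the wooden frame. Then take the aluminium assembly square from the bench, lay it flat on the jig board and press it into the inside corner of the frame until its outer faces are flush against both wooden rails. Finish while still holding it there with the gripper, firmly pressed against both rails with the clamp down, and leave the other things on the bench and the board where they are.

Things in the scene. Friction and masses are not known exactly. Their poses are not given: they have to be found in the camera images.
- jig: fixed plywood board, 260 mm (x) by 260 mm (y, -120 to +140), 12 mm thick. Origin on the bench under it, z up; x points away from the robot, y left at yaw 0 (yaw within 26 degrees). Carries plate, stud and the clamp's foot (44 x 50 mm at x -95, y +116 mm; 50 mm over the bench, steel ears to 73 mm)
- plate: wooden rail, 30 mm wide (jig x 70 to 100 mm), 210 mm long (jig y -110 to +100), 28 mm high, its top 40 mm over the bench, fixed across the far side of the board. The square must touch its near face (jig x = 70 mm). Origin under its middle, axes as the jig's
- stud: wooden upright lying flat, 190 mm long (jig x -120 to +70 mm), 30 mm wide (jig y 60 to 90), 28 mm high, its top 40 mm over the bench, fixed at right angles to the plate and butting against it. The square must touch its right face (jig y = 60 mm). Origin under its middle, axes as the jig's
- corner (a point): the inside corner where the stud's and the plate's inner faces meet, on the board's top (jig x 70, y 60, z 12 mm); the free space of the corner lies to its -x, -y side in the jig's axes
- clamp (a joint): angle of the hold-down clamp's arm about the jig's x: 0 = fully down (level, hard stop, pad on the stud), positive = raised, up to 1.1; starts between 0.5 and 0.9. It stays where it is left; moving it takes about 2 to 3 N at the tip
- clamp_hinge (a point): point on the clamp's hinge axis, 62 mm over the bench, jig x -95, y +125 mm; the arm runs from here 100 mm towards the jig's -y when down
- clamp_tip (a point): top (when down) of the black crossbar at the arm's free end: 18 mm diameter, 50 mm long, parallel to the jig's x, its axis 100 mm from the hinge, this point 9 mm above it, square to the arm. Push it down from above along the arc; when down its top is 71 mm over the bench, at jig y +25 mm
- square: loose aluminium L, 0.2 to 0.42 kg: two legs 16 mm wide, 28 mm high, outer edges 110 mm (along its x) and 80 mm (y), with an upright 24 x 24 mm grip post (sides along x and y) in the crook, 72 mm high. Origin under the post's axis; outer corner at x +36, y +36 mm, legs run from it to -x and -y. Fits the corner with axes parallel to the jig's
- square_grip (a point): point on the grip post's axis 52 mm above the square's underside: a good TCP height for a grasp from above (the finger tips then stay above legs and rails)
- square_corner (a point): the square's outer corner, at its underside (+36, +36, 0 mm in the square's frame); must come to the point corner
- horse_plain: bare wooden toy horse, 60 x 22 x 78 mm high, standing on the bench beyond the square; origin under its middle
- horse_red: red painted wooden toy horse of the same size, on the bench to the left; origin under its middle
- paint_jar: closed brown jar with white cap, 44 mm wide, 50 mm high, on the bench; origin under its middle
- paint_can: closed can, 52 mm wide, 60 mm high, on the bench to the right of the square; origin under its middle
- glue_pot: small closed white pot, 36 mm wide, 42 mm high, standing on the jig board at its near right corner; origin under its middle
- offcut: wooden offcut 50 x 30 x 20 mm high lying on the jig board to the right of the corner; origin under its middle
Not all that is in view belongs to the job. Leave any blue or green look-alike of the square alone.

How it is judged (in metres and radians):
On the way, in this order (a step that is already met when the one before it is completed fails the run):
1. the clamp is swung fully down (value of joint clamp below 0.06 rad), for 0.2 s.
2. the square is pressed into the corner against both rails (horizontal distance between square_corner and corner below 0.004 m and z of square_corner in the frame of jig below 0.016 m and angle between the x axis of square and the x axis of jig, either way round below 0.025 rad and angle between square's own z axis and vertical below 0.04 rad and contact force between square and plate above 2 N and contact force between square and stud above 2 N and contact force between the fingers and square above 1 N), for 0.3 s.
At the end, for the whole second after the job is handed in: Clamp down (under 0.06 rad). Square within 4 mm of the board, tilt under 0.04 rad, its outer corner within 4 mm of the inside corner, axes within 0.025 rad of the jig's, pressing over 2 N on plate and on stud, held by the fingers (over 1 N), at rest (under 10 mm/s) (all of step 2 and value of joint clamp below 0.06 rad and linear speed of square below 0.01 m/s); the arm keeps its last pose, push and grip.
It fails at once if another thing on the bench or the board is moved more than 30 mm or tipped ((distance of horse_plain from where it was at the start of the episode above 0.03 m or angle between horse_plain's own z axis and vertical above 0.5 rad) or (distance of horse_red from where it was at the start of the episode above 0.03 m or angle between horse_red's own z axis and vertical above 0.5 rad) or (distance of paint_jar from where it was at the start of the episode above 0.03 m or angle between paint_jar's own z axis and vertical above 0.5 rad) or (distance of paint_can from where it was at the start of the episode above 0.03 m or angle between paint_can's own z axis and vertical above 0.5 rad) or (distance of glue_pot from where it was at the start of the episode above 0.03 m or angle between glue_pot's own z axis and vertical above 0.5 rad) or (distance of offcut from where it was at the start of the episode above 0.03 m or angle between offcut's own z axis and vertical above 0.5 rad)).
It also fails if it takes over 51 s, if anything falls off the work surface, if the arm or the gripper's body presses on something with over 40 N, if the wrist force passes 120 N, or if a joint passes its speed limit or range.

### The arm

A 7-joint arm with a two-finger parallel gripper is mounted at the origin on the work surface. World frame = base frame: x ahead of the robot, y to its left, z up, the work surface at z = 0. Lengths are in mm, angles in rad, forces in N, time in s.
With the tool pointing down it reaches from about 400 to 875 mm from the base axis. Payload 4.4 kg.
Tool frame: the origin (TCP) lies between the finger pads, 19 mm behind the fingertips; this is the grasp point; z points along the fingers, y is the direction in which the jaws open and shut (so a half turn about z gives the same grasp; the last joint's range is limited). The gripper opens to 85 mm and grips with 20 to 120 N. Pads are 22 mm wide; open, the fingers measure 114 mm over their backs; the gripper's body (76 mm by 85 mm) begins 54 mm behind the grasp point. The pads swing forward as they close: fully open they stand 13 mm farther back than shut.
Start: joints at [-0.066, 0.628, 0.038, 1.517, -0.027, 0.996, -0.02], TCP at [650.013, 0.026, 250.013] pointing down, gripper open.
Joint ranges: [-3.06, 3.06], [-0.37, 2.12], [-1.25, 1.32], [0.18, 2.47], [-1.1, 4.24], [0.23, 1.98], [-2.94, 2.94]. Speed limits (rad/s): [2.57, 2.57, 3.14, 3.14, 3.14, 3.14, 3.14].

### API

Orientations are given as [roll, pitch, yaw] about the fixed x, y, z axes, in that order (R = Rz(yaw) Ry(pitch) Rx(roll)).
In Python, from cell import ctrl gives the robot as it stands.
- The arm moves only by the shell command python3 -m crank 'ROWS' [OPENING]. ROWS is JSON, a list that holds one entry, the list of rows, each a list of 6 numbers: the shift along the tool's x, y, z in units of 30 mm (1.0 is 30 mm), then the turn, a rotation vector about the tool's x, y, z in units of 6 degrees (1.0 is 6 degrees). In form: [[[tx, ty, tz, rx, ry, rz], ...]]. A call has 1 to 12 rows; each row shifts and turns the pose as measured when the row begins, along the tool's axes as they then stand; what a row does not reach is not made up. A row lasts 1/12 s, in which the tool goes at most 41.7 mm and 7.16 degrees, less where a joint would pass 70% of its speed; a pose out of reach is approached as far as the arm can. A call is refused whole if a number of a shift passes 1 or a number of a turn 1, either way. A call with a gripper value outside its range is refused whole. OPENING is the gripper command: -1 is fully open, 1 is shut, values between are in proportion, set as the call begins (- or left out, the last holds). The fingers move at their own pace and stop on an object; the grip force is fixed at half the most. Time passes only in rows, so rows that do not move let the fingers close. It gives the time, the measured TCP pose, the force and the opening at its end, in the units of the state.
- ctrl.read_state(): the state, without advancing time (a new reading comes with each control period).
- ctrl.get_image(name): name is "scene" or "side" or "wrist"; returns a dict with "color" (384x512x3 uint8, red, green, blue), "depth" (384x512 float32, mm along the optical axis (not along the pixel's ray), 0 where there is no reading), "camera_matrix" (3x3 intrinsics, pixels), "R" (3x3) and "t" (3): a world point X has camera coordinates R X + t. Camera axes: x right, y down, z forward; pixel columns grow to the right and rows downward; lengths in mm; the calibration is good to about 2 mm. The wrist camera is an equidistant fisheye: a pixel r from the principal point sees the ray r / f radians off the axis. A picture is of the moment at which its call begins.
- ctrl.finish_job(): hands the job in, once; it reports no verdict.
Trained networks look in a picture, given as the dict that the camera call returned (one of the last four; its "shot" number tells which), for a name from the list of things; names that differ only in an ending like _2 or _b are one class to them, and where a whole thing is asked for, a point or a joint stands for the part that bears it (a point fixed in the world has none). Each returns a list of dicts, best first, with "conf" (0 to 1); they miss things now and then, are a little off and sometimes report something else, mostly with a low value. They report only what shows in the picture. A call takes as long as a camera call. They do not tell look-alikes from the thing itself.
- ctrl.search_frame(query, picture): "extent" ([centre column, centre row, width, height] in pixels, round what is visible of it).
The state is a dict: "clock": time; "qpos": joint angles; "qd": joint speeds; "tau": joint torques, N m; "eef_pos": TCP position; "tool_rot": TCP orientation; "force": force on the tool from outside, world axes, zero at the start; "torque": the same for the moment, N m; "width": finger opening in mm.
Only numpy, scipy, OpenCV 4.12 (cv2) and the standard library are available. Lean on these libraries where they do the work, as an engineer would, in place of code of your own. Each camera call takes 0.05 s, during which the arm holds its last target. There are 200 camera calls.

## Working session

There is one attempt and no reset: what is moved stays moved. The work goes in short steps, Python scripts to look and compute and a shell command to move; the robot and the scene stay as the last step left them, time stands still between calls to the robot, and variables do not carry over. Pictures are saved under pics/ and viewed, about 8 in all and at most 12, crops included, and the job is handed in when it is done.

```bash
ls; mkdir -p pics
python3 - <<'E'
from cell import ctrl
import cv2,numpy as np,pickle
s=ctrl.read_state();print(s)
P={}
for n in("scene","side"):
    p=ctrl.get_image(n);P[n]=p
    for q in("square","jig","plate","stud","clamp_tip","glue_pot","offcut","horse_plain","horse_red","paint_can","paint_jar"):
        r=ctrl.search_frame(q,p);print(n,q,[([round(v) for v in d["extent"]],round(d["conf"],2)) for d in r[:3]])
pickle.dump(P,open("p.pkl","wb"))
cv2.imwrite("pics/a.png",cv2.resize(P["scene"]["color"][...,::-1],(800,600)))
cv2.imwrite("pics/b.png",cv2.resize(P["side"]["color"][...,::-1],(800,600)))
print(P["scene"]["R"],P["scene"]["t"],P["scene"]["camera_matrix"]);print(ctrl.read_state()["clock"])
E
```

```text
pics
{'clock': 0.0, 'qpos': array([-0.06578925,  0.6293324 ,  0.03843827,  1.51835613, -0.02700551,
        0.99627398, -0.01998454]), 'qd': array([-1.62909684e-04, -5.67343906e-04, -8.66072917e-04, -7.37911465e-04,
       -2.02708769e-06,  1.48811315e-04, -4.23194845e-04]), 'tau': array([-1.11932164e-03, -5.63405585e+01,  1.22606792e+00, -1.93450052e+01,
        1.09587883e-02,  1.05136272e-02, -8.84369996e-06]), 'eef_pos': array([6.49425758e+02, 2.66000949e-02, 2.49101660e+02]), 'tool_rot': array([-3.13974069e+00,  1.65410303e-05,  1.57080130e+00]), 'force': array([ 0.50672036, -0.52889254,  0.66574977]), 'torque': array([-0.01770294, -0.05815493,  0.05551991]), 'width': 85.18957202091607}
scene square [([171, 167, 23, 28], 0.93), ([127, 160, 32, 29], 0.89), ([239, 114, 16, 28], 0.87)]
scene jig [([242, 258, 112, 103], 0.62)]
scene plate [([215, 260, 50, 58], 0.74), ([283, 240, 20, 37], 0.35), ([221, 231, 18, 16], 0.33)]
scene stud [([261, 260, 48, 35], 0.94)]
scene clamp_tip [([281, 239, 25, 36], 0.86)]
scene glue_pot [([246, 215, 16, 13], 0.58)]
scene offcut [([219, 231, 17, 17],
[... 356 characters left out ...]
e plate [([304, 160, 40, 45], 0.85)]
side stud [([262, 152, 57, 25], 0.88), ([388, 208, 21, 23], 0.64)]
side clamp_tip [([244, 134, 18, 18], 0.58)]
side glue_pot [([266, 184, 8, 19], 0.51)]
side offcut [([301, 183, 20, 14], 0.65)]
side horse_plain [([405, 232, 28, 29], 0.6)]
side horse_red [([198, 116, 20, 22], 0.79)]
side paint_can [([393, 325, 28, 34], 0.93)]
side paint_jar [([388, 209, 20, 25], 0.85)]
[[-0.72491557  0.68877286  0.00945297]
 [ 0.54004968  0.57679997 -0.61290141]
 [-0.42760233 -0.43919671 -0.79010284]] [ 321.07531565 -203.85005618 1783.97206704] [[469.92359597   0.         249.99373795]
 [  0.         469.92359597 192.86174552]
 [  0.           0.           1.        ]]
1.2
```

View pics/a.png

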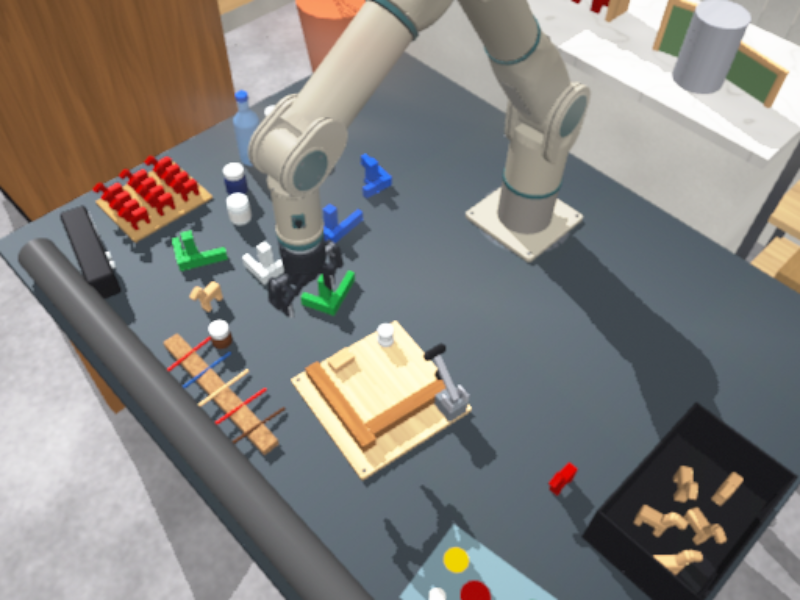

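View pics/b.png

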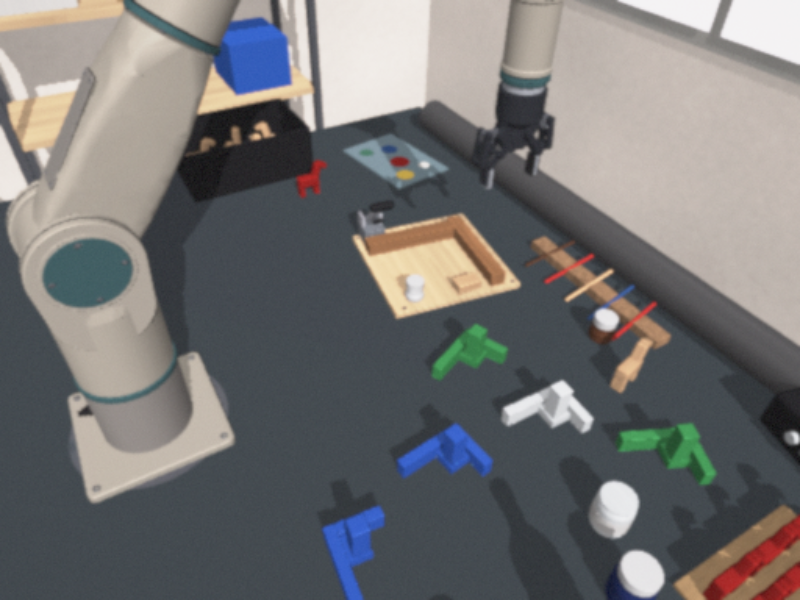

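```bash
cat > h.py <<'E'
import numpy as np,cv2
from scipy.optimize import minimize
def cloud(p,box=None):
    d=p["depth"];h,w=d.shape
    u,v=np.meshgrid(np.arange(w),np.arange(h));m=d>0
    if box is not None:
        m&=(abs(u-box[0])<box[2]/2)&(abs(v-box[1])<box[3]/2)
    K=p["camera_matrix"];uv=np.c_[u[m],v[m]].astype(float);z=d[m].astype(float)
    if p.get("name")=="wrist":
        q=(uv-[K[0,2],K[1,2]])/[K[0,0],K[1,1]];r=np.hypot(*q.T)+1e-9
        xy=q/r[:,None]*np.tan(r)[:,None];xy[r>1.4]=np.nan
    else: xy=(uv-[K[0,2],K[1,2]])/[K[0,0],K[1,1]]
    C=np.c_[xy*z[:,None],z]
    return (C-p["t"])@p["R"],p["color"][m]   # R^T (C-t)
def tl(X,x,y,a):
    c,s=np.cos(a),np.sin(a);d=X[:,:2]-[x,y]
    return d[:,0]*c+d[:,1]*s,-d[:,0]*s+d[:,1]*c
inb=lambda x,y,a,b,c,d:(x>a)&(x<b)&(y>c)&(y<d)
def hjig(x,y):
    z=np.where(inb(x,y,-130,130,-120,140),12.,0.)
    z[inb(x,y,70,100,-110,100)|inb(x,y,-120,70,60,90)]=40
    return z
def hsq(x,y):
    z=np.where(inb(x,y,-74,36,20,36)|inb(x,y,20,36,-44,36),28.,0.)
    z[inb(x,y,-12,12,-12,12)]=72
    z[inb(x,y,12,20,12,20)]=28
    return z
def boxes(kind):
    if kind=="jig": return [(-130,130,-120,140,0,12),(70,100,-110,100,12,40),(-120,70,60,90,12,40)]
    return [(-74,36,20,36,0,28),(20,36,-44,36,0,28),(-12,12,-12,12,0,72)]
def fit(X,kind,x0,z0=0,cap=6):
    # distance of points to the union surface of boxes + ground plane
    B=boxes(kind)
    def cost(q):
        x,y=tl(X,*q);P=np.c_[x,y,X[:,2]-z0];D=abs(P[:,2])
        for b in B:
            c=np.array([(b[0]+b[1])/2,(b[2]+b[3])/2,(b[4]+b[5])/2]);e=np.array([b[1]-b[0],b[3]-b[2],b[5]-b[4]])/2
            k=abs(P-c)-e
            s=np.linalg.norm(np.maximum(k,0),axis=1)+np.minimum(k.max(1),0)
            D=np.where((D<0)|(s<0)&False,D,np.minimum(D,abs(s)))
            # ground points under the object count as inside
            ins=(k.max(1)<0);D=np.where(ins,np.maximum(D,-k.max(1)),D)
        return np.minimum(D,cap).mean()
    best=None
    for dy in x0[2]:
        S=np.array([[x0[0],x0[1],dy]]+[[x0[0]+12,x0[1],dy],[x0[0],x0[1]+12,dy],[x0[0],x0[1],dy+.15]])
        r=minimize(cost,S[0],method="Nelder-Mead",options=dict(initial_simplex=S,xatol=.05,fatol=1e-4))
        if best is None or r.fun<best.fun: best=r
    return best
E
python3 - <<'E'
import pickle,numpy as np
from h import *
P=pickle.load(open("p.pkl","rb"))
bj={"scene":(242,258,150,135),"side":(280,165,130,95)};bs={"scene":(169,167,44,48),"side":(350,258,72,46)}
A={}
for n in P:
    X,c=cloud(P[n],bj[n]);m=(X[:,2]>-10)&(X[:,2]<46);A[n]=X[m];print(n,len(X),"ground med",np.median(X[abs(X[:,2])<6,2]))
    t=X[X[:,2]>80];print("high",len(t))
    g=(X[:,2]>6)&(X[:,2]<46); x0=X[g,:2].mean(0)
    r=fit(A[n],"jig",(*x0,(-.4,0,.4)));print("jig",n,r.x.round(3),r.fun)
Xa=np.r_[A["scene"],A["side"]];r=fit(Xa,"jig",(*x0,(-.4,0,.4)));print("jig both",r.x.round(3),r.fun);J=r.x
for n in P:
    X,c=cloud(P[n],bj[n]);x,y=tl(X,*J)
    m=inb(x,y,-130,-60,-20,120)&(X[:,2]>78);print("clamp",n,m.sum())
    dk=m&(c.max(1)<60);print(np.c_[x,y,X[:,2]][dk].round(0)[:25].tolist())
S=[]
for n in P:
    X,c=cloud(P[n],bs[n]);m=(X[:,2]>-10)&(X[:,2]<80)
    gray=(c.max(1)-c.min(1)<40)&(c.min(1)>90)
    x0=np.median(X[m&gray&(X[:,2]>15)],0);print(n,"sq",x0,(m&gray).sum(), "top",np.percentile(X[m&gray,2],98))
    col=c.max(1).astype(int)-c.min(1)
    k=m&(col<45);S.append(X[k])
    r=fit(S[-1],"square",(x0[0],x0[1],np.arange(-3,3.1,.75)));print(r.x.round(3),r.fun)
r=fit(np.r_[S[0],S[1]],"square",(x0[0],x0[1],np.arange(-3,3.1,.75)));print("both",r.x.round(3),r.fun)
E
```

```text
scene 20035 ground med 0.6009277587790308
high 424
jig scene [ 5.92940e+02  1.14788e+02 -1.51000e-01] 2.2909151851051477
side 12199 ground med -0.11609824190458029
high 146
jig side [ 5.94049e+02  1.15475e+02 -1.53000e-01] 1.3829828433922275
jig both [ 5.93620e+02  1.15287e+02 -1.52000e-01] 1.950149976198804
clamp scene 237
[[-110.0, 52.0, 140.0], [-110.0, 56.0, 144.0], [-113.0, 57.0, 142.0], [-104.0, 50.0, 135.0], [-105.0, 53.0, 139.0], [-107.0, 55.0, 140.0], [-108.0, 59.0, 145.0], [-112.0, 58.0, 139.0], [-115.0, 59.0, 138.0], [-98.0, 53.0, 139.0], [-99.0, 56.0, 142.0], [-103.0, 57.0, 140.0], [-107.0, 56.0, 136.0], [-109.0, 58.0, 137.0], [-111.0, 61.0, 139.0], [-115.0, 60.0, 134.0], [-89.0, 55.0, 144.0], [-93.0, 54.0, 140.0], [-94.0, 57.0, 143.0], [-98.0, 58.0, 140.0], [-99.0, 60.0, 142.0], [-105.0, 58.0, 135.0], [-107.0, 60.0, 136.0], [-113.0, 59.0, 129.0], [-83.0, 54.0, 143.0]]
clamp side 134
[[-95.0, 56.0, 140.0], [-92.0, 54.0, 141.0], [-89.0, 54.0, 140.0], [-86.0, 53.0, 140.0], [-83.0, 53.0, 139.0], [-80.0, 53.0, 139.0], [-77.0, 53.0, 139.0], [-74.0, 53.0, 138.0], [-111.0, 56.0, 140.0], [-108.0, 54.0, 141.0], [-105.0, 55.0, 139.0], [-104.0, 49.0, 143.0], [-99.0, 53.0, 139.0], [-95.0, 55.0, 138.0], [-93.0, 51.0, 139.0], [-91.0, 50.0, 139.0], [-88.0, 50.0, 139.0], [-85.0, 48.0, 140.0], [-82.0, 49.0, 138.0], [-79.0, 48.0, 138.0], [-75.0, 49.0, 137.0], [-114.0, 55.0, 138.0], [-112.0, 53.0, 139.0], [-109.0, 52.0, 139.0], [-107.0, 49.0, 140.0]]
scene sq [ 562.80415648 -288.36285094   29.62289581] 1125 top 72.45926684343571
[ 5.51040e+02 -2.99224e+02 -2.10000e-02] 2.2037646279634773
side sq [ 541.91289812 -297.8933096    28.03709236] 1125 top 72.58963038693057
[ 5.51358e+02 -2.98038e+02 -2.30000e-02] 1.008743660038273
both [ 5.51329e+02 -2.98253e+02 -2.50000e-02] 1.3712697829773561
```

```bash
cat > go.py <<'E'
import numpy as np
from cell import ctrl
from scipy.spatial.transform import Rotation as Ro
J=np.array([593.6,115.3,-.152])
def j2w(x,y,J=J):
    c,s=np.cos(J[2]),np.sin(J[2]);return J[0]+c*x-s*y,J[1]+s*x+c*y
def units(tgt,yaw,s=None):
    s=s or ctrl.read_state();R=Ro.from_euler("xyz",s["tool_rot"])
    d=R.inv().apply(np.array(tgt)-s["eef_pos"])/30
    r=(R.inv()*Ro.from_euler("xyz",[np.pi,0,yaw])).as_rotvec()/np.radians(6)
    return d.round(2),r.round(2)
E
python3 - <<'E'
import pickle,numpy as np,cv2
from h import *;from go import *
P=pickle.load(open("p.pkl","rb"))
for n,q in dict(offcut=(301,183,20,14),glue=(266,184,8,19),plain=(405,232,28,29),can=(393,325,28,34),red=(198,116,20,22),jar=(388,209,20,25)).items():
    X,c=cloud(P["side"],q);m=X[:,2]>(18 if n in("glue","offcut") else 10);x,y=tl(X[m],*J)
    f=lambda a:np.percentile(a,[3,50,97]).round(0)
    print(n,"world",f(X[m,0]),f(X[m,1]),"z",f(X[m,2]),"jig" ,f(x),f(y))
p=P["side"];im=cv2.resize(p["color"][200:310,290:410,::-1],None,fx=6,fy=6,interpolation=cv2.INTER_CUBIC)
c,s=np.cos(-.025),np.sin(-.025)
def pr(L,x0,y0,z):
    W=np.array([[x0+c*a-s*b,y0+s*a+c*b,z] for a,b in L]);C=W@p["R"].T+p["t"];u=C@p["camera_matrix"].T
    return (((u[:,:2]/u[:,2:]-[290,200]+.5)*6)).astype(int)
cv2.polylines(im,[pr([(36,36),(-74,36),(-74,20),(20,20),(20,-44),(36,-44)],551.3,-298.2,28)],True,(0,0,255),1)
cv2.polylines(im,[pr([(12,12),(-12,12),(-12,-12),(12,-12)],551.3,-298.2,72)],True,(255,0,255),1)
cv2.imwrite("pics/c.png",im[:600])
x,y=j2w(-95,56);print(x,y,units((x,y,195),np.pi/2));x,y=j2w(-95,25);print(x,y)
E
```

```text
offcut world [579. 600. 627.] [ 2.  8. 27.] z [20. 31. 34.] jig [ 1. 23. 49.] [-112. -104.  -86.]
glue world [487. 497. 511.] [24. 30. 53.] z [20. 48. 56.] jig [-93. -82. -71.] [-105. -100.  -76.]
plain world [676. 706. 733.] [-313. -301. -287.] z [13. 48. 77.] jig [144. 174. 201.] [-410. -394. -379.]
can world [476. 490. 519.] [-492. -472. -448.] z [15. 57. 61.] jig [-29. -13.  15.] [-615. -596. -571.]
red world [455. 490. 518.] [478. 486. 582.] z [12. 35. 68.] jig [-194. -163. -138.] [341. 350. 447.]
jar world [726. 740. 809.] [-222. -207. -161.] z [11. 36. 51.] jig [179. 194. 257.] [-310. -296. -246.]
508.17458965711626 185.0387931337353 (array([ 6.17, -4.73,  1.83]), array([ 0., -0., -0.]))
503.4807130496329 154.396216179541
```

View pics/c.png

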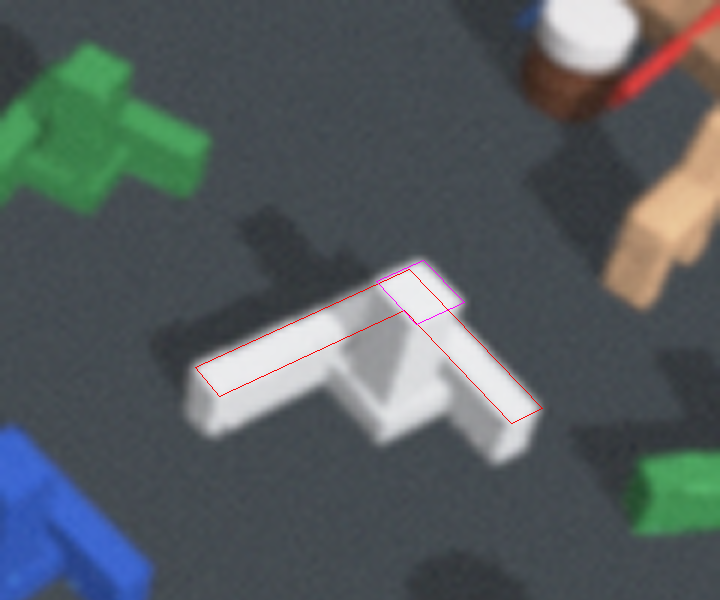

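The light-grey L (scene pixel 169,167; side 350,258) is the square. The four other L's are blue or green, and the outline drawn at the fitted pose lies on it. I'll do the clamp first.

```bash
python3 -m crank '[[[0.9,-0.7,0.1,0,0,0],[0.9,-0.7,0.1,0,0,0],[0.9,-0.7,0.2,0,0,0],[0.9,-0.7,0.3,0,0,0],[0.9,-0.7,0.3,0,0,0],[0.9,-0.7,0.3,0,0,0],[0.7,-0.5,0.3,0,0,0]]]' 1
python3 - <<'E'
from go import *
for y,z in((56,165),):
    x,yy=j2w(-95,y);print(units((x,yy,z),np.pi/2))
E
```

```text
clock: 1.78
eef_pos: [511.5, 181.0, 201.0]
tool_rot: [3.13, 0.004, 1.555]
force: [0.1, 0.7, -0.3]
width: 0.4
(array([ 0.14, -0.13,  1.2 ]), array([ 0.11,  0.04, -0.15]))
```

```bash
python3 -m crank '[[[0.07,-0.06,0.5,0,0,0],[0.07,-0.06,0.5,0,0,0],[0,0,0.2,0,0,0],[-0.21,-0.03,0.28,0,0,0],[-0.21,-0.03,0.28,0,0,0],[-0.16,-0.03,0.3,0,0,0],[-0.16,-0.03,0.3,0,0,0]]]'
python3 - <<'E'
from go import *
x,yy=j2w(-95,25);print(units((x,yy,90),np.pi/2),ctrl.read_state()["force"])
E
```

```text
clock: 2.37
eef_pos: [500.7, 170.5, 129.1]
tool_rot: [3.13, -0.0, 1.569]
force: [-0.6, 0.8, 1.2]
width: 0.4
(array([-0.54,  0.08,  1.31]), array([ 0.11, -0.  , -0.02])) [-0.57950638  0.84171226  1.24726607]
```

```bash
python3 -m crank '[[[-0.2,0.03,0.33,0,0,0],[-0.15,0.03,0.33,0,0,0],[-0.1,0.02,0.33,0,0,0],[-0.05,0,0.3,0,0,0]]]'; python3 -m crank '[[[0,0,0.1,0,0,0],[0,0,0.1,0,0,0]]]'
python3 - <<'E'
from go import *
import cv2
x,yy=j2w(-95,25);print(units((x,yy,90),np.pi/2))
p=ctrl.get_image("wrist");im=p["color"][...,::-1];s=ctrl.get_image("side")["color"][90:240,190:390,::-1]
cv2.imwrite("pics/d.png",np.vstack([im[:300],cv2.resize(s,(512,384))[:290]]))
E
```

```text
clock: 2.7
eef_pos: [505.3, 152.8, 88.6]
tool_rot: [3.127, -0.002, 1.563]
force: [-5.9, 3.2, 42.9]
width: -0.1
clock: 2.87
eef_pos: [505.5, 152.9, 88.3]
tool_rot: [3.126, -0.004, 1.561]
force: [-12.6, -2.1, 50.1]
width: 0.1
(array([ 0.05, -0.07, -0.06]), array([ 0.14, -0.04, -0.09]))
```

View pics/d.png

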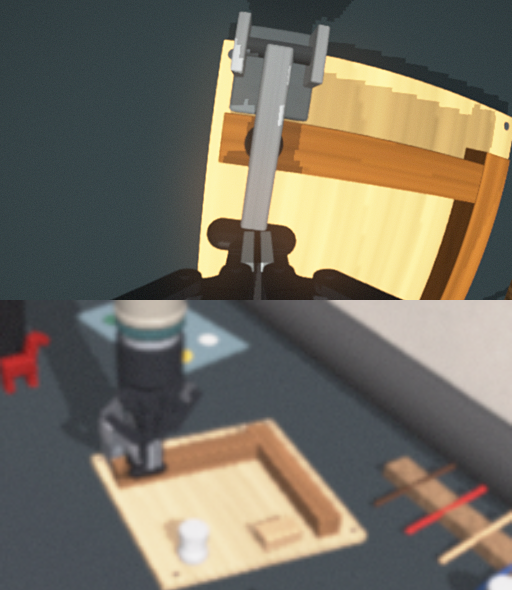

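Clamp on its hard stop: the tip is at 69 mm with 43–50 N, and the wrist view shows the arm lying level over the stud. Now I'll retreat and look at the jig from above on the way.

```bash
python3 -m crank '[[[0,0,-0.5,0,0,0],[0,0,-1,0,0,0],[0,0,-1,0,0,0],[-0.3,0.2,-1,0,0,0],[-0.5,0.6,-1,0,0,0],[-0.7,0.7,-0.6,0,0,0],[-0.7,0.7,-0.3,0,0,0],[0,0,0,0,0,0],[0,0,0,0,0,0]]]' -1
python3 - <<'E'
from go import *;from h import *
import pickle
p=ctrl.get_image("wrist");p["name"]="wrist";s=ctrl.get_image("side");pickle.dump((p,s),open("w.pkl","wb"));print(ctrl.read_state()["eef_pos"],p["camera_matrix"],p["depth"].shape)
X,c=cloud(p);X=X[np.isfinite(X).all(1)];x,y=tl(X,*J)
m=inb(x,y,-150,150,-140,160)&(X[:,2]<46)&(X[:,2]>-10)&~inb(x,y,-130,-50,-10,160);print(m.sum())
Y=X[m][::3];r=fit(Y,"jig",(593,115,(-.15,)));print("wrist jig",r.x.round(3),r.fun)
X,c=cloud(s,(280,165,130,95));x,y=tl(X,*J);m=inb(x,y,-115,-80,10,60)&(X[:,2]<85)&(c.max(1)<70)
print("bar side z",np.percentile(X[m,2],[50,95]),m.sum(),np.median(y[m]))
for n in ("w",):
    X,c=cloud(p);X=np.nan_to_num(X);x,y=tl(X,*J);m=inb(x,y,-115,-80,10,45)&(X[:,2]>50)&(X[:,2]<120);print("bar wrist z",np.percentile(X[m,2],[50,95]),m.sum())
E
```

```text
clock: 3.72
eef_pos: [573.7, 82.3, 259.3]
tool_rot: [3.117, -0.006, 1.562]
force: [-0.1, 1.1, -0.7]
width: 85.7
[572.79852542  82.46414536 258.60591767] [[297.31863964   0.         256.89109094]
 [  0.         297.31863964 195.76790965]
 [  0.           0.           1.        ]] (384, 512)
38699
wrist jig [ 5.93355e+02  1.16102e+02 -1.50000e-01] 0.8992510638076687
bar side z [68.01430115 72.011105  ] 45 18.74375922567875
bar wrist z [69.46732978 71.87411072] 644
```

```bash
python3 -m crank '[[[-1,-0.06,0.2,0,0,0],[-1,-0.06,0.2,0,0,0],[-1,-0.06,0.2,0,0,0],[-1,-0.06,0.2,0,0,0],[-1,-0.06,0.2,0,0,0],[-1,-0.06,0.2,0,0,0],[-1,-0.06,0.2,0,0,0],[-1,-0.06,0.2,0,0,0],[-1,-0.06,0.2,0,0,0],[-1,-0.06,0.2,0,0,0],[-1,-0.06,0.2,0,0,0],[-1,-0.06,0.2,0,0,0]]]'; python3 -m crank '[[[-0.4,0,0,0,0,0],[0,0,0,0,0,0],[0,0,0,0,0,0]]]'
python3 - <<'E'
from go import *;from h import *
import pickle,cv2
p=ctrl.get_image("wrist");p["name"]="wrist";pickle.dump(p,open("w2.pkl","wb"))
X,c=cloud(p);k=np.isfinite(X).all(1);X,c=X[k],c[k].astype(int);x,y=tl(X,551.3,-298.2,-.025)
m=inb(x,y,-95,60,-65,60)&(X[:,2]<80)&(X[:,2]>-10)&(c.max(1)-c.min(1)<50);print(m.sum())
r=fit(X[m][::2],"square",(551,-298,(-.025,)));q=r.x;print("wrist sq",q.round(3),r.fun)
print(ctrl.read_state()["eef_pos"],units((q[0],q[1],52),np.pi/2+q[2]))
cv2.imwrite("pics/e.png",p["color"][...,::-1])
E
```

```text
clock: 4.82
eef_pos: [547.9, -262.5, 165.7]
tool_rot: [3.137, -0.024, 1.602]
force: [-0.1, 0.2, -0.2]
width: 85.4
clock: 5.07
eef_pos: [544.1, -279.2, 160.7]
tool_rot: [-3.138, -0.025, 1.595]
force: [-0.2, 0.2, 0.6]
width: 84.9
17583
wrist sq [ 5.50680e+02 -2.97184e+02 -1.80000e-02] 0.6431153179141073
[ 544.29730957 -278.57985022  160.87578571] (array([-0.72,  0.21,  3.61]), array([-0.04, -0.24,  0.41]))
```

View pics/e.png

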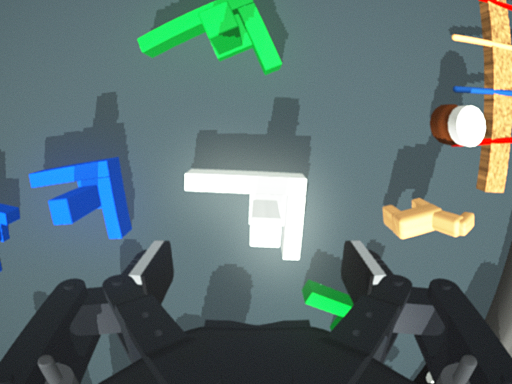

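```bash
python3 -m crank '[[[-0.4,0.1,0.4,-0.02,-0.12,0.2],[-0.35,0.1,0.5,-0.02,-0.12,0.2],[0,0,0.3,0,0,0],[0,0,0,0,0,0],[0,0,0,0,0,0]]]'
python3 - <<'E'
from go import *
print(units((550.7,-297.2,52),np.pi/2-.02))
E
```

```text
clock: 5.53
eef_pos: [554.7, -292.0, 122.3]
tool_rot: [3.139, -0.002, 1.563]
force: [-0.2, 0.6, 0.4]
width: 85.4
(array([-0.18, -0.14,  2.34]), array([ 0.03, -0.02,  0.11]))
```

```bash
python3 -m crank '[[[-0.18,-0.12,0.2,0,0,0.1],[0,0,0.5,0,0,0],[0,0,0.5,0,0,0],[0,0,0.5,0,0,0],[0,0,0.4,0,0,0],[0,0,0.2,0,0,0],[0,0,0,0,0,0]]]'
python3 - <<'E'
from go import *
print(units((550.7,-297.2,52),np.pi/2-.02))
E
```

```text
clock: 6.12
eef_pos: [552.8, -295.9, 52.4]
tool_rot: [3.134, -0.002, 1.554]
force: [0.3, 0.4, 0.5]
width: 85.8
(array([-0.04, -0.07,  0.01]), array([ 0.08, -0.02,  0.03]))
```

```bash
python3 -m crank '[[[-0.04,-0.07,0,0,0,0],[0,0,0,0,0,0],[0,0,0,0,0,0],[0,0,0,0,0,0],[0,0,0,0,0,0],[0,0,0,0,0,0],[0,0,0,0,0,0],[0,0,0,0,0,0]]]' 1; python3 -m crank '[[[0,0,-0.3,0,0,0],[0,0,-0.6,0,0,0],[0,0,-1,0,0,0],[0,0,-1,0,0,0],[0,0,-0.5,0,0,0],[0,0,0,0,0,0]]]'
python3 - <<'E'
from go import *
JJ=np.array([593.4,116.1,-.15])
print(j2w(34,24,JJ),units((*j2w(10,0,JJ),140),np.pi/2-.15))
E
```

```text
clock: 6.78
eef_pos: [551.4, -298.3, 55.2]
tool_rot: [3.13, 0.0, 1.553]
force: [0.5, 0.2, -1.4]
width: 23.4
clock: 7.28
eef_pos: [547.1, -296.1, 158.9]
tool_rot: [3.14, -0.005, 1.554]
force: [1.3, -0.2, -4.3]
width: 23.3
(np.float64(630.6047318291918), np.float64(134.74960936636265)) (array([13.72,  1.64,  0.7 ]), array([ 0.01, -0.05,  1.27]))
```

```bash
python3 -m crank '[[[0.6,0.1,0,0,0,0.1],[1,0.12,0,0,0,0.1],[1,0.12,0,0,0,0.1],[1,0.12,0,0,0,0.1],[1,0.12,0,0,0,0.1],[1,0.12,0,0,0,0.1],[1,0.12,0,0,0,0.1],[1,0.12,0,0,0,0.1],[1,0.12,0,0,0,0.1],[1,0.12,0,0,0,0.1],[1,0.12,0,0,0,0.1],[1,0.12,0,0,0,0.1]]]'
python3 - <<'E'
from go import *
JJ=np.array([593.4,116.1,-.15])
print(units((*j2w(10,0,JJ),140),np.pi/2-.15))
E
```

```text
clock: 8.28
eef_pos: [611.6, 49.5, 148.8]
tool_rot: [-3.127, 0.006, 1.404]
force: [1.2, -0.8, -3.6]
width: 23.4
(array([ 2.1 , -0.63,  0.29]), array([-0.14,  0.06, -0.16]))
```

```bash
python3 -m crank '[[[0.8,-0.25,0,-0.07,0.03,-0.1],[0.8,-0.25,0.1,-0.07,0.03,-0.06],[0.4,-0.1,0.2,0,0,0],[0,0,0,0,0,0],[0,0,0,0,0,0]]]'
python3 - <<'E'
from go import *;from h import *
import pickle
JJ=np.array([593.4,116.1,-.15])
p=ctrl.get_image("wrist");p["name"]="wrist";s=ctrl.read_state()
X,c=cloud(p);k=np.isfinite(X).all(1);X,c=X[k],c[k].astype(int)
e=s["eef_pos"];x,y=tl(X,e[0],e[1],s["tool_rot"][2]-np.pi/2)
m=inb(x,y,-95,60,0,60)&(X[:,2]<e[2]-10)&(X[:,2]>e[2]-70)&(c.max(1)-c.min(1)<50)&(c.min(1)>80);print(m.sum())
Y=X[m].copy();zt=np.percentile(Y[:,2],90);print("leg top z",zt,"eef",e,s["tool_rot"])
lx,ly=x[m],y[m];t=abs(X[m][:,2]-zt)<5;print("legs local",np.percentile(lx[t],[1,99]),np.percentile(ly[t],[1,99]))
r=cv2.minAreaRect(np.c_[lx,ly][t&(lx<10)].astype(np.float32));print(r)
x,y=tl(X,*JJ);m=inb(x,y,-150,150,-140,160)&(X[:,2]<46)&(X[:,2]>-10)&~inb(x,y,-130,-50,-10,160);r=fit(X[m][::3],"jig",(593,115,(-.15,)));print("jig",r.x.round(3),r.fun)
print(units((*j2w(22,12,JJ),110),np.pi/2-.15,s))
E
```

```text
clock: 8.7
eef_pos: [600.4, 125.7, 133.7]
tool_rot: [-3.135, -0.004, 1.434]
force: [0.7, -0.7, -4.1]
width: 23.6
10010
leg top z 108.49375627637495 eef [600.1887606  125.35595527 133.50691013] [-3.13470147 -0.00396265  1.43362205]
legs local [-71.86293091  34.98161926] [ 2.00392675 37.39229207]
((-32.05785369873047, 24.837631225585938), (25.581396102905273, 84.05242156982422), 89.97702026367188)
jig [ 5.93109e+02  1.16292e+02 -1.53000e-01] 0.7416209456552147
(array([0.05, 0.56, 0.78]), array([-0.07, -0.04,  0.12]))
```

```bash
python3 -m crank '[[[0.05,0.56,0.3,-0.07,-0.04,0.12],[0,0,0.4,0,0,0],[0,0,0.4,0,0,0],[0,0,0.3,0,0,0],[0,0,0.2,0,0,0],[0,0,0,0,0,0]]]'
python3 - <<'E'
from go import *
JJ=np.array([593.2,116.2,-.151]);print(units((*j2w(24,14,JJ),67),np.pi/2-.151))
E
```

```text
clock: 9.25
eef_pos: [619.3, 109.9, 83.0]
tool_rot: [3.139, 0.009, 1.405]
force: [0.2, -0.1, -4.5]
width: 23.3
(array([ 0.55, -0.1 ,  0.53]), array([ 0.02,  0.08, -0.14]))
```

```bash
python3 -m crank '[[[0.5,-0.1,0,0.02,0.08,-0.14],[0,0,0.3,0,0,0],[0,0,0.15,0,0,0],[0,0,0.08,0,0,0],[0,0,0,0,0,0]]]'
python3 - <<'E'
from go import *
JJ=np.array([593.2,116.2,-.151]);print(units((*j2w(24,14,JJ),67),np.pi/2-.151))
E
```

```text
clock: 9.67
eef_pos: [619.6, 123.9, 66.8]
tool_rot: [3.14, 0.0, 1.418]
force: [-1.7, -1.0, -0.3]
width: 23.6
(array([ 0.08, -0.03, -0.01]), array([ 0.02,  0.  , -0.01]))
```

Light board contact (the force on z went from -4.5 to -0.3 N). Now I'll slide it into the corner.

```bash
python3 -m crank '[[[0.12,0.1,0,0,0,0],[0.12,0.1,0,0,0,0],[0.1,0.1,0,0,0,0],[0.07,0.07,0,0,0,0],[0.07,0.07,0,0,0,0]]]'
python3 - <<'E'
from go import *
JJ=np.array([593.2,116.2,-.151]);s=ctrl.read_state();print(units((*j2w(34,24,JJ),67),np.pi/2-.151),Ro.from_euler("z",.151).apply(s["force"]))
E
```

```text
clock: 10.08
eef_pos: [630.3, 132.5, 67.3]
tool_rot: [-3.131, 0.009, 1.417]
force: [-9.1, -4.5, 9.0]
width: 23.1
(array([ 0.08, -0.01,  0.01]), array([-0.1 ,  0.08, -0.03])) [-8.30880077 -5.83580749  8.96236792]
```

```bash
python3 -m crank '[[[0.1,0.05,0,0,0,0],[0.1,0.05,0,0,0,0],[0.1,0.05,0,0,0,0]]]'; python3 -m crank '[[[0.1,0.07,0,0,0,0],[0.1,0.07,0,0,0,0],[0.1,0.07,0,0,0,0]]]'
python3 - <<'E'
from go import *
JJ=np.array([593.2,116.2,-.151]);s=ctrl.read_state();print(s["eef_pos"],units((*j2w(34,24,JJ),67),np.pi/2-.151),Ro.from_euler("z",.151).apply(s["force"]),s["torque"])
E
```

```text
clock: 10.33
eef_pos: [630.7, 133.4, 68.2]
tool_rot: [-3.118, 0.021, 1.413]
force: [-6.8, -4.9, 5.0]
width: 23.3
clock: 10.58
eef_pos: [631.3, 134.2, 69.1]
tool_rot: [-3.102, 0.035, 1.41]
force: [-8.4, -4.7, 5.9]
width: 23.4
[631.26265166 134.1882433   69.08054017] (array([ 0.02, -0.03,  0.07]), array([-0.38,  0.33, -0.1 ])) [-7.55675296 -5.9367206   5.90852238] [-0.90424164  1.40152896 -0.04452943]
```

```bash
python3 -m crank '[[[0.03,0.03,0.07,-0.38,0.33,-0.1],[0.06,0.06,0.06,-0.2,0.15,-0.05],[0.1,0.08,0.04,-0.1,0.1,0]]]'
python3 - <<'E'
from go import *
JJ=np.array([593.2,116.2,-.151]);s=ctrl.read_state();print(s["eef_pos"],units((*j2w(34,24,JJ),67),np.pi/2-.151),Ro.from_euler("z",.151).apply(s["force"]),s["torque"])
E
```

```text
clock: 10.83
eef_pos: [629.5, 133.4, 67.0]
tool_rot: [3.126, -0.016, 1.425]
force: [-9.0, -7.7, 14.4]
width: 23.3
[629.52361709 133.44077498  66.97935024] (array([0.05, 0.02, 0.  ]), array([ 0.15, -0.15,  0.05])) [-7.7825862  -8.92520335 14.39034665] [-1.66972947  2.92831533  0.05389937]
```

```bash
python3 -m crank '[[[0.12,0.12,0.03,0.1,-0.1,0.05],[0.15,0.15,0.03,0,0,0],[0.15,0.15,0.03,0,0,0]]]'
python3 - <<'E'
from go import *
JJ=np.array([593.2,116.2,-.151]);s=ctrl.read_state();print(s["eef_pos"],units((*j2w(34,24,JJ),67),np.pi/2-.151),Ro.from_euler("z",.151).apply(s["force"]),s["torque"])
E
```

```text
clock: 11.08
eef_pos: [630.8, 134.3, 67.4]
tool_rot: [-3.119, 0.012, 1.416]
force: [-16.3, -8.1, 18.1]
width: 23.4
[630.81884676 134.27417291  67.44216091] (array([ 0.02, -0.02,  0.01]), array([-0.21,  0.11, -0.04])) [-14.8418046  -10.48834431  18.10399411] [-1.35456546  2.54615878  0.31690112]
```

```bash
python3 -m crank '[[[0.17,0.12,0.03,-0.25,0.13,-0.04],[0.17,0.12,0.03,-0.1,0.1,0],[0.17,0.12,0.03,-0.1,0.1,0]]]'
python3 - <<'E'
from go import *;from h import *
import pickle
JJ=np.array([593.2,116.2,-.151]);s=ctrl.read_state();print(s["eef_pos"],units((*j2w(34,24,JJ),67),np.pi/2-.151),Ro.from_euler("z",.151).apply(s["force"]),s["torque"])
p=ctrl.get_image("wrist");p["name"]="wrist";q=ctrl.get_image("side");pickle.dump((p,q),open("w3.pkl","wb"))
X,c=cloud(p);k=np.isfinite(X).all(1);X,c=X[k],c[k].astype(int)
x,y=tl(X,*JJ);m=inb(x,y,-60,90,-30,62)&(X[:,2]<48)&(X[:,2]>30)&(c.max(1)-c.min(1)<50)&(c.min(1)>80)
Y=X[m];A=np.c_[x[m],y[m],np.ones(m.sum())]
for _ in range(3):
    f=np.linalg.lstsq(A,Y[:,2],rcond=None)[0];ok=abs(A@f-Y[:,2])<2;A,Y=A[ok],Y[ok]
print("leg top plane",f.round(4),len(Y),"z at corner",f@[60,50,1]); print(np.percentile(A[:,0],[1,99]),np.percentile(A[:,1],[1,99]))
L=A[(A[:,0]<5)];print(cv2.minAreaRect(L[:,:2].astype(np.float32)))
b=inb(x,y,-40,0,-100,20)&(X[:,2]<25);print("board z",np.median(X[b,2]))
cv2.imwrite("pics/f.png",np.hstack([cv2.resize(p["color"][:,150:420,::-1],(400,569)),cv2.resize(q["color"][100:240,220:320,::-1],(400,569))]))
E
```

```text
clock: 11.33
eef_pos: [630.4, 134.3, 66.9]
tool_rot: [-3.138, 0.001, 1.417]
force: [-13.5, -8.9, 14.5]
width: 23.5
[630.36084995 134.27988482  66.91199655] (array([ 0.02, -0.  , -0.  ]), array([-0.03,  0.01, -0.03])) [-11.98206048 -10.87114429  14.4926341 ] [-1.80670745  2.72305028  0.30421466]
leg top plane [-5.30000e-03 -6.00000e-04  4.07306e+01] 6991 z at corner 40.38238544928479
[-37.94177592  69.48617097] [16.93525694 60.11934502]
((-17.467016220092773, 52.480010986328125), (45.07821273803711, 16.3572940826416), 1.1598546504974365)
board z 12.386704868716317
```

View pics/f.png

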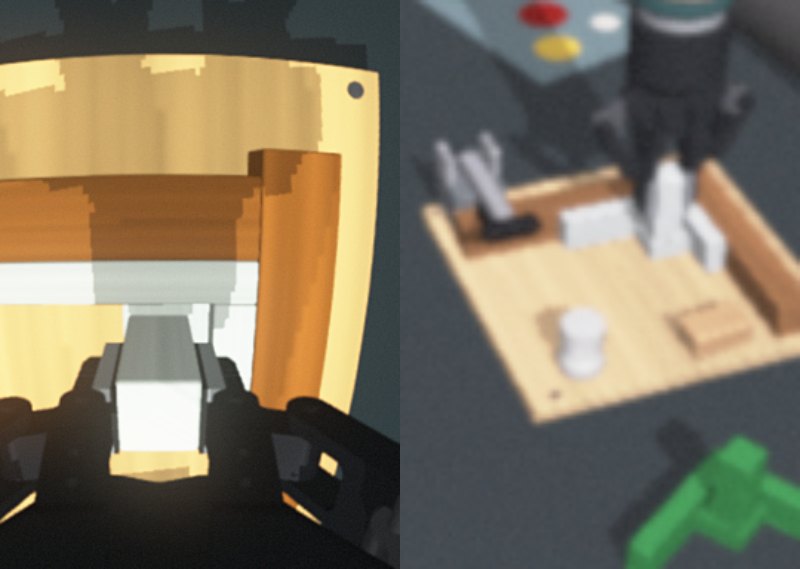

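The square sits flush in both pictures: leg top at 40.4 mm, edges at jig x 69.5 and y 60.1, and tilt about 0.005 rad. I'll press a bit harder sideways for margin, then check that it holds.

```bash
python3 -m crank '[[[0.26,0.18,0.01,-0.15,0.13,-0.02],[0.26,0.18,0.01,-0.15,0.13,0],[0.26,0.18,0.01,-0.15,0.13,0],[0.26,0.18,0.01,-0.15,0.13,0]]]'
python3 - <<'E'
from go import *
JJ=np.array([593.2,116.2,-.151])
for i in range(5):
    s=ctrl.read_state();print(s["clock"],s["eef_pos"].round(2),units((*j2w(34,24,JJ),67),np.pi/2-.151,s)[1],Ro.from_euler("z",.151).apply(s["force"]).round(1))
    ctrl.get_image("wrist"); ctrl.get_image("wrist")
E
```

```text
clock: 11.77
eef_pos: [630.3, 134.4, 66.7]
tool_rot: [3.137, -0.007, 1.414]
force: [-15.8, -12.0, 16.0]
width: 23.4
11.7667 [630.28 134.36  66.74] [ 0.04 -0.06 -0.05] [-13.8 -14.2  16. ]
11.8667 [630.26 134.38  66.72] [ 0.04 -0.07 -0.05] [-15.1 -13.6  16. ]
11.9667 [630.24 134.37  66.74] [ 0.04 -0.06 -0.05] [-14.7 -13.3  16.6]
12.0667 [630.28 134.36  66.73] [ 0.04 -0.07 -0.06] [-15.5 -14.6  16. ]
12.1667 [630.23 134.38  66.73] [ 0.04 -0.06 -0.05] [-14.4 -14.8  16.5]
```

```bash
python3 -m crank '[[[0.38,0.28,-0.02,-0.16,0.12,-0.04],[0.42,0.3,-0.02,-0.18,0.14,-0.02],[0.42,0.3,-0.02,-0.18,0.14,-0.02]]]'
python3 - <<'E'
from go import *;from h import *
JJ=np.array([593.2,116.2,-.151])
for i in range(4):
    p=ctrl.get_image("wrist")
    s=ctrl.read_state();print(s["clock"],s["eef_pos"].round(2),units((*j2w(34,24,JJ),67),np.pi/2-.151,s)[1],Ro.from_euler("z",.151).apply(s["force"]).round(1))
p["name"]="wrist";X,c=cloud(p);k=np.isfinite(X).all(1);X,c=X[k],c[k].astype(int);x,y=tl(X,*JJ)
m=inb(x,y,-60,90,-30,62)&(X[:,2]<48)&(X[:,2]>30)&(c.max(1)-c.min(1)<50)&(c.min(1)>80);A=np.c_[x[m],y[m],np.ones(m.sum())];Y=X[m]
for _ in range(3):
    f=np.linalg.lstsq(A,Y[:,2],rcond=None)[0];ok=abs(A@f-Y[:,2])<2;A,Y=A[ok],Y[ok]
print(f.round(4),np.percentile(A[:,0],[1,99]),np.percentile(A[:,1],[1,99]))
w=[(a,np.percentile(A[(A[:,0]>a)&(A[:,0]<a+10),1],96).round(2)) for a in range(-35,60,10)];print(w)
E
```

```text
clock: 12.52
eef_pos: [630.4, 134.4, 66.8]
tool_rot: [-3.135, 0.006, 1.413]
force: [-28.3, -19.6, 23.4]
width: 23.5
12.5667 [630.35 134.45  66.78] [-0.06  0.06 -0.06] [-23.3 -23.   21.9]
12.6167 [630.39 134.47  66.82] [-0.06  0.06 -0.06] [-23.9 -22.8  22.4]
12.6667 [630.38 134.48  66.78] [-0.06  0.05 -0.06] [-22.8 -23.2  22.7]
12.7167 [630.39 134.44  66.81] [-0.06  0.05 -0.06] [-24.  -23.   22.3]
[-3.10000e-03 -2.50000e-03  4.06497e+01] [-37.86398504  69.51148215] [16.60528409 60.07645093]
[(-35, np.float64(59.71)), (-25, np.float64(59.93)), (-15, np.float64(59.77)), (-5, np.float64(59.53)), (5, np.float64(59.7)), (15, np.float64(59.8)), (25, np.float64(59.65)), (35, np.float64(59.66)), (45, np.float64(59.58)), (55, np.float64(58.85))]
```

```bash
python3 -c "
from cell import ctrl
print(ctrl.finish_job());s=ctrl.read_state();print(s['clock'],s['eef_pos'],s['force'],s['width'])"
```

```text
the job is handed in; nothing more can be done
None
the job is handed in; nothing more can be done
```

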